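# Point-and-check before logging a sample

## Task

Do the point-and-check for this sample: with the gripper pointing straight down, hold the fingertips about two centimetres above the middle of the amber bottle's cap for three seconds, then the same above the blue-capped tube in the rack. Then log the check by pushing the green button all the way down, so that it stays down, and move clear of it. Pick nothing up, and touch no bottle, tube or rack, nor the red button's box, beaker or tip box.

Things in the scene. Friction and masses are not known exactly. Their poses are not given: they have to be found in the camera images.
- amber_bottle: loose closed amber-brown bottle with a white cap and a paper label, standing on the bench, 66 mm in diameter, 150 mm tall with cap; origin at the centre of its underside, z up
- amber_top (a point): the centre of the top face of the amber bottle's cap, 150 mm above the bench; z up
- green_bottle: loose closed green glass bottle with a white cap and a paper label, standing on the bench, 66 mm in diameter, 150 mm tall with cap; origin at the centre of its underside, z up
- white_bottle: loose closed white plastic bottle with a white cap and a paper label, standing on the bench, 66 mm in diameter, 150 mm tall with cap; origin at the centre of its underside, z up
- blue_tube: loose capped sample tube with a blue cap, standing in one of the four rack holes (which one varies); 115 mm tall, cap 34 mm in diameter and 15 mm high; origin at the centre of its underside, z up; its top is 115 mm above the origin, about 125 mm above the bench
- blue_top (a point): the centre of the top face of the blue cap on its tube, about 125 mm above the bench; z up
- orange_tube: loose capped sample tube with an orange cap, standing in one of the four rack holes (which one varies); 115 mm tall, cap 34 mm in diameter and 15 mm high; origin at the centre of its underside, z up; its top is 115 mm above the origin, about 125 mm above the bench
- yellow_tube: loose capped sample tube with a yellow cap, standing in one of the four rack holes (which one varies); 115 mm tall, cap 34 mm in diameter and 15 mm high; origin at the centre of its underside, z up; its top is 115 mm above the origin, about 125 mm above the bench
- white_tube: loose capped sample tube with a white cap, standing in one of the four rack holes (which one varies); 115 mm tall, cap 34 mm in diameter and 15 mm high; origin at the centre of its underside, z up; its top is 115 mm above the origin, about 125 mm above the bench
- rack: grey tube rack fixed to the bench, 60 x 220 x 55 mm (x, y, z) with a row of four holes 50 mm apart along its y axis, the tubes standing in them 10 mm above the bench; origin at the centre of its underside
- green_button (a joint): how far the green button is pushed in: 0 up, 0.008 m fully down. It has no spring: it moves against a drag of about 3 N and stays where it is left
- green_top (a point): the centre of the top face of the green push button (42 mm in diameter), facing up, 116 mm above the bench when up; the point goes down with the button. It stands on a grey box 80 x 80 x 90 mm fixed to the bench
- red_button (a joint): the same for the red reject button on the other, otherwise identical box; it is left alone
- reject_box: grey box 80 x 80 x 90 mm, fixed to the bench, carrying the red button (top 116 mm above the bench); origin at the centre of its underside. The boxes of the green and the red button swap places
- beaker: loose open glass beaker, 72 mm in diameter, 90 mm tall; origin at the centre of its underside
- tip_box: loose blue tip box with a pale lid, 85 x 120 x 68 mm (x, y, z); origin at the centre of its underside
Not all that is in view belongs to the job. Leave any pink look-alike of the white_bottle alone.

How it is judged:
On the way, in this order (a step that is already met when the one before it is completed fails the run):
1. the fingertips dwell just above the amber bottle's cap for at least 2 s (horizontal distance between the grasp point and amber_top below 0.022 m and z of the grasp point in the frame of amber_top between 0.02 and 0.075 m), for 2 s.
2. then they dwell just above the blue cap for at least 2 s (horizontal distance between the grasp point and blue_top below 0.022 m and z of the grasp point in the frame of blue_top between 0.02 and 0.075 m), for 2 s.
3. then the green button is pushed down (value of joint green_button above 0.0062 m), for 0.1 s.
At the end, for the whole second after the job is handed in: The green button is down (more than 6.2 of its 8 mm) and the red one still up (less than 1 mm); the bottles, tubes, beaker and tip box stand upright (within 0.1 rad), at rest and within 8 mm of where they started (value of joint green_button above 0.0062 m and value of joint red_button below 0.001 m and distance of each of amber_bottle, green_bottle, white_bottle, blue_tube, orange_tube, yellow_tube, white_tube, beaker, tip_box from where it was at the start of the episode below 0.008 m and angle between each of amber_bottle, green_bottle, white_bottle, blue_tube, orange_tube, yellow_tube, white_tube, beaker, tip_box's own z axis and vertical below 0.1 rad and linear speed of each of amber_bottle, green_bottle, white_bottle, blue_tube, orange_tube, yellow_tube, white_tube, beaker, tip_box below 0.02 m/s); the robot touches nothing.
It fails at once if the robot touches a bottle (more than 0.5 N) (contact force between any of the fingers, the arm and amber_bottle above 0.5 N or contact force between any of the fingers, the arm and green_bottle above 0.5 N or contact force between any of the fingers, the arm and white_bottle above 0.5 N).
It fails at once if the robot touches a tube or the rack (more than 0.5 N) (contact force between any of the fingers, the arm and blue_tube above 0.5 N or contact force between any of the fingers, the arm and orange_tube above 0.5 N or contact force between any of the fingers, the arm and yellow_tube above 0.5 N or contact force between any of the fingers, the arm and white_tube above 0.5 N or contact force between any of the fingers, the arm and rack above 0.5 N).
It fails at once if the robot touches the red button's box, the beaker or the tip box (more than 0.5 N) (contact force between any of the fingers, the arm and beaker above 0.5 N or contact force between any of the fingers, the arm and tip_box above 0.5 N or contact force between any of the fingers, the arm and reject_box above 0.5 N).
It fails at once if a bottle, a tube, the beaker or the tip box is lifted or carried off (distance of any of amber_bottle, green_bottle, white_bottle, blue_tube, orange_tube, yellow_tube, white_tube, beaker, tip_box from where it was at the start of the episode above 0.015 m).
It fails at once if the red button is pressed (value of joint red_button above 0.002 m).
It also fails if it takes over 61 s, if anything falls off the work surface, if the arm or the gripper's body presses on something with over 40 N, if the wrist force passes 120 N, or if a joint passes its speed limit or range.

## Robot

A 6-joint arm with a two-finger parallel gripper is mounted at the origin on the work surface. World frame = base frame: x ahead of the robot, y to its left, z up, the work surface at z = 0. Lengths are in m, angles in rad, forces in N, time in s.
With the tool pointing down it reaches from about 0.35 to 0.975 m from the base axis. Payload 17.4 kg.
Tool frame: the origin (TCP) lies at the very end of the fingers, on their centre line; the grasp point (between the pads) lies 19 mm behind it (manip.pinch_z is the distance from the TCP to the grasp point, in m); x points along the fingers, z is the direction in which the jaws open and shut, and the axes are right-handed (so a half turn about x gives the same grasp; the last joint's range is limited). The gripper opens to 85 mm and grips with 20 to 120 N. Pads are 22 mm wide; open, the fingers measure 114 mm over their backs; the gripper's body (76 mm by 85 mm) begins 54 mm behind the grasp point. The pads swing forward as they close: fully open they stand 13 mm farther back than shut.
Start: joints at [-1.329, 0.116, 1.442, -0, 1.584, -0.038], TCP at [0.186, -0.649, 0.231] pointing down, gripper open.
Joint ranges: [-2.83, 2.83], [-0.83, 2.19], [0.07, 2.5], [-1.14, 4.28], [0.01, 3], [-2.97, 2.97]. Speed limits (rad/s): [1.89, 1.89, 2.22, 3.14, 3.14, 3.14].

## Interface

Orientations are given as a rotation vector (axis times angle).
In Python, from bench import manip gives the robot as it stands. The module is installed in compiled form; this text tells all that it offers.
- The arm moves only by the tool drive_tool, never from a script. Its argument "commands" is one flat list of numbers, 5 for each row, row after row: the opening, from 0 (shut) to 1 (fully open), then the shift along the world's x, y, z in mm, then the turn about the world's z in degrees. A call has exactly 10 rows; each row is the pose to reach, as a shift and turn from the pose commanded when the call began; what a row does not reach only later rows make up. A row lasts 1/10 s, in which the tool goes at most 50 mm and 8.59 degrees, less where a joint would pass 70% of its speed; a pose out of reach is approached as far as the arm can. A call with a gripper value outside its range is refused whole. The fingers move at their own pace and stop on an object; "squeeze" is the grip in N (left out, the last holds). Time passes only in rows, so rows that repeat a pose let the fingers close, or fill a call up. It gives the time, the measured TCP pose, the force and the opening at its end, in the units of the state.
- manip.read_state(): the state, without advancing time (a new reading comes with each control period).
- manip.snapshot(name): name is "side" or "top" or "wrist"; returns a dict with "pixels" (480x640x3 uint8, red, green, blue), "camera_matrix" (3x3 intrinsics, pixels), "rvec" (rotation vector, rad) and "tvec" (3), from world to camera coordinates, as OpenCV has them; the wrist camera has in their place "hand_eye" (4x4, takes a point from camera to tool coordinates, whose origin is the TCP and whose axes are the tool frame's). Camera axes: x right, y down, z forward; pixel columns grow to the right and rows downward; lengths in m; the calibration is good to about 2 mm. A picture is of the moment at which its call begins: read the wrist's pose just before it. There is no depth.
- manip.job_done(): hands the job in, once; it reports no verdict.
Trained networks look in a picture, given as the dict that the camera call returned (one of the last four; its "shot" number tells which), for a name from the list of things; names that differ only in an ending like _2 or _b are one class to them, and where a whole thing is asked for, a point or a joint stands for the part that bears it (a point fixed in the world has none). Each returns a list of dicts, best first, with "confidence" (0 to 1); they miss things now and then, are a little off and sometimes report something else, mostly with a low value. They report only what shows in the picture. A call takes as long as a camera call. They do not tell look-alikes from the thing itself.
- manip.recognise(name, picture): "at" ([x, y, z] in m, in the coordinates of the camera as it stood for that picture, good to about 4 mm: the middle of the surface that is visible of it).
- manip.cut_out(name, picture): "pixels" (480x640 bool, what is visible of it).
The state is a dict: "clock": time; "joint_positions": joint angles; "qd": joint speeds; "tau": joint torques, N m; "eef_pos": TCP position; "tool_rot": TCP orientation; "contact_force": force on the tool from outside, world axes, zero at the start; "wrist_torque": the same for the moment, N m; "width": opening from 0.0 (shut) to 1.0 (fully open).
Only numpy, scipy, OpenCV 4.12 (cv2) and the standard library are available. Lean on these libraries where they do the work, as an engineer would, in place of code of your own. Each camera call takes 0.05 s, during which the arm holds its last target. There are 200 camera calls.

## Working session

There is one attempt and no reset: what is moved stays moved. The work goes in short steps, Python scripts to look and compute and a tool call to move; the robot and the scene stay as the last step left them, time stands still between calls to the robot, and variables do not carry over. Pictures are saved under pics/ and viewed, about 8 in all and at most 12, crops included, and the job is handed in when it is done.

Besides the shell and the picture viewer there is one more tool, called after "Emit:" in YAML: its name, and indented under it one key for each argument. drive_tool: Moves the arm, as the interface text tells. Its arguments: {"type":"object","properties":{"commands":{"type":"array"},"squeeze":{"type":"number"}},"required":["commands"]}

```bash
mkdir -p pics
cat > h.py <<'E'
import numpy as np, cv2
from bench import manip
def world(p,at):
    R=cv2.Rodrigues(np.array(p["rvec"],float))[0]; return R.T@(np.array(at)-np.array(p["tvec"]).ravel())
def proj(p,X):
    return cv2.projectPoints(np.array(X,float).reshape(-1,1,3),np.array(p["rvec"],float),np.array(p["tvec"],float),np.array(p["camera_matrix"]),None)[0].reshape(-1,2)
def onplane(p,uv,z):
    K=np.array(p["camera_matrix"]);R=cv2.Rodrigues(np.array(p["rvec"],float))[0]
    c=-R.T@np.array(p["tvec"]).ravel(); d=R.T@np.linalg.inv(K)@np.array([uv[0],uv[1],1.])
    return c+d*(z-c[2])/d[2]
def save(p,n): cv2.imwrite("pics/"+n,p["pixels"][:,:,::-1])
E
python3 - <<'E'
from h import *
s=manip.read_state();print({k:np.round(s[k],3).tolist() for k in("clock","eef_pos","tool_rot","width")})
for c in("top","side"):
    p=manip.snapshot(c);save(p,c+"1.png")
    for n in["amber_bottle","green_bottle","white_bottle","amber_top","blue_tube","blue_top","orange_tube","green_top","green_button","reject_box","red_button","rack","beaker","tip_box"]:
        try:
            r=manip.recognise(n,p)
            print(c,n,[(round(q["confidence"],2),np.round(world(p,q["at"]),3).tolist(),proj(p,world(p,q["at"])).round().tolist()[0]) for q in r[:3]])
        except Exception as e: print(n,e)
print(manip.read_state()["clock"])
E
```

```text
{'clock': 0.0, 'eef_pos': [0.186, -0.649, 0.231], 'tool_rot': [1.001, 1.33, -1.0], 'width': 1.0}
top amber_bottle [(0.7, [0.483, 0.309, 0.102], [187.0, 252.0])]
top green_bottle [(0.7, [0.467, -0.153, 0.123], [420.0, 281.0]), (0.65, [0.471, 0.099, 0.105], [291.0, 268.0]), (0.43, [0.638, 0.106, 0.088], [297.0, 190.0])]
top white_bottle [(0.9, [0.381, 0.416, 0.101], [126.0, 298.0]), (0.89, [0.644, 0.208, 0.103], [248.0, 180.0]), (0.77, [0.507, 0.221, 0.105], [232.0, 244.0])]
top amber_top [(0.81, [0.484, 0.312, 0.102], [186.0, 251.0])]
top blue_tube [(0.85, [0.468, -0.15, 0.122], [418.0, 281.0])]
top blue_top [(0.69, [0.475, -0.154, 0.125], [421.0, 277.0])]
top orange_tube [(0.68, [0.482, -0.205, 0.124], [447.0, 276.0])]
top green_top [(0.79, [0.656, -0.089, 0.115], [392.0, 186.0])]
top green_button [(0.53, [0.656, -0.086, 0.113], [391.0, 187.0]), (0.3, [0.504, -0.295, 0.12], [493.0, 270.0])]
top reject_box [(0.59, [0.638, 0.103, 0.089], [298.0, 189.0])]
top red_button [(0.76, [0.654, 0.11, 0.116], [295.0, 178.0]), (0.43, [0.488, -0.248, 0.129], [470.0, 275.0])]
top rack [(0.7, [0.48, 
[... 720 characters left out ...]
0.071], [265.0, 278.0])]
side green_top [(0.73, [0.654, -0.083, 0.113], [306.0, 212.0]), (0.38, [0.47, -0.143, 0.099], [392.0, 220.0])]
side green_button [(0.71, [0.653, -0.081, 0.116], [306.0, 212.0])]
side reject_box [(0.6, [0.636, 0.133, 0.073], [265.0, 277.0]), (0.16, [0.496, -0.25, 0.124], [394.0, 192.0])]
side red_button [(0.68, [0.653, 0.117, 0.116], [260.0, 252.0])]
side rack [(0.77, [0.473, -0.126, 0.049], [387.0, 243.0])]
side beaker [(0.72, [0.682, -0.312, 0.064], [333.0, 195.0]), (0.57, [0.649, 0.117, 0.114], [262.0, 253.0]), (0.22, [0.47, -0.144, 0.096], [392.0, 221.0])]
side tip_box [(0.82, [0.655, 0.4, 0.067], [158.0, 373.0]), (0.73, [0.652, 0.118, 0.114], [260.0, 253.0])]
1.5
```

View pics/top1.png

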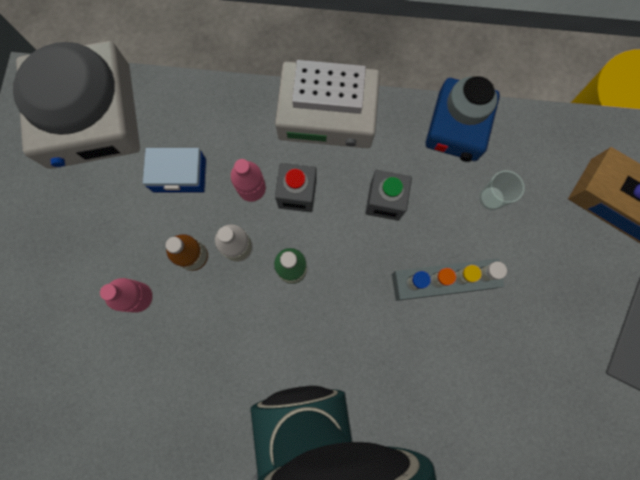

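View pics/side1.png

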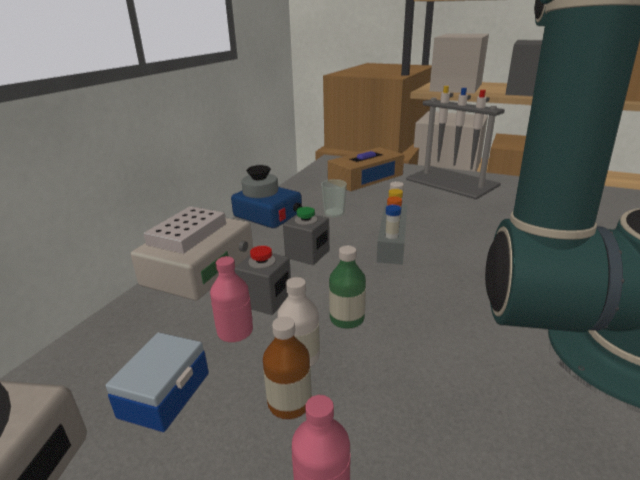

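The top view shows the amber bottle at (186,250) with its cap at about (175,244), the blue cap at (421,280), the green button at (392,187) and the red one at (295,180). The side view shows the amber cap at (284,327), the blue cap at (393,211) and the green button at (306,214). 

The candidates in the top view are bottles at amber (186,250), white (233,242), green (290,264) and pink (126,295) and (248,180). Amber-brown fits only (186,250). I'll refine the positions and confirm them in a crop.

Run:
```python
from h import *
P={c:manip.snapshot(c) for c in("top","side")}
def cen(p,win,f):
    x0,y0,x1,y1=win; im=p["pixels"].astype(int)[y0:y1,x0:x1]; m=f(im[...,0],im[...,1],im[...,2]).astype(np.uint8)
    n,l,st,c=cv2.connectedComponentsWithStats(m); i=1+st[1:,4].argmax(); return c[i]+[x0,y0],(st[i]+[x0,y0,0,0,0]).tolist()
white=lambda r,g,b:(r>150)&(b>140)
blue=lambda r,g,b:(b>120)&(r<60)
green=lambda r,g,b:(g>90)&(r<60)&(b<90)
for n,c,w,f,z in[("amber","top",(160,230,190,256),white,.15),("amber","side",(265,310,305,345),white,.143),("blue","top",(405,265,435,292),blue,.12),("blue","side",(378,200,408,222),blue,.118),("green","top",(375,172,410,203),green,.112),("green","side",(290,203,320,225),green,.11)]:
    q,st=cen(P[c],w,f); print(n,c,q.round(1),st,onplane(P[c],q,z).round(4))
K={c:(-cv2.Rodrigues(np.array(P[c]["rvec"],float))[0].T@np.array(P[c]["tvec"]).ravel()).round(2) for c in P};print(K)
a=cv2.resize(P["top"]["pixels"][160:310,100:310],None,fx=3,fy=3,interpolation=2)
b=cv2.resize(P["top"]["pixels"][160:310,360:520],None,fx=3,fy=3,interpolation=2)
cv2.imwrite("pics/crop.png",cv2.resize(np.hstack([a,b])[:,:,::-1],(800,324)))
```

```text
amber top [172.7 244. ] [166, 237, 14, 15, 150] [0.4883 0.3246 0.15  ]
amber side [289.6 314. ] [279, 310, 20, 13, 168] [0.495  0.2948 0.143 ]
blue top [421.4 278.9] [415, 272, 14, 15, 164] [ 0.4724 -0.1562  0.12  ]Traceback (most recent call last):
  File "<stdin>", line 10, in <module>
  File "<stdin>", line 5, in cen
ValueError: attempt to get argmax of an empty sequence
```

Run:
```python
from h import *
P={c:manip.snapshot(c) for c in("top","side")}
def cen(p,win,f):
    x0,y0,x1,y1=win; im=p["pixels"].astype(int)[y0:y1,x0:x1]; m=f(im[...,0],im[...,1],im[...,2]).astype(np.uint8)
    n,l,st,c=cv2.connectedComponentsWithStats(m)
    if n<2: return np.array([np.nan]*2),0
    i=1+st[1:,4].argmax(); return c[i]+[x0,y0],(st[i]+[x0,y0,0,0,0]).tolist()
white=lambda r,g,b:(r>130)&(b>125)
blue=lambda r,g,b:(b>r+40)&(b>g+30)
green=lambda r,g,b:(g>r+40)&(g>b+30)
brown=lambda r,g,b:(r>b+50)
for n,c,w,f,z in[("amber","top",(160,230,190,256),white,.146),("amberbody","side",(255,310,320,420),brown,.08),("blue","top",(405,265,435,292),blue,.12),("blue","side",(378,200,408,222),blue,.118),("green","top",(375,172,410,203),green,.112),("green","side",(290,203,320,225),green,.112)]:
    q,st=cen(P[c],w,f); print(n,c,q.round(1),st,onplane(P[c],q,z).round(4))
print("predicted side pix of amber top-est",proj(P["side"],[.488,.325,.15]))
K={c:(-cv2.Rodrigues(np.array(P[c]["rvec"],float))[0].T@np.array(P[c]["tvec"]).ravel()).round(2) for c in P};print(K)
a=cv2.resize(P["top"]["pixels"][160:310,100:310],None,fx=3,fy=3,interpolation=2)
b=cv2.resize(P["top"]["pixels"][160:310,380:510],None,fx=3,fy=3,interpolation=2)
c=cv2.resize(P["side"]["pixels"][190:415,255:410],(310,450),interpolation=2)
cv2.imwrite("pics/crop.png",cv2.resize(np.hstack([a,b,c])[:,:,::-1],(800,270)))
```

```text
amber top [172.8 243.9] [166, 237, 15, 15, 178] [0.4891 0.3258 0.146 ]
amberbody side [284.  361.2] [263, 338, 45, 46, 1552] [0.4935 0.3224 0.08  ]
blue top [421.2 279.1] [413, 271, 18, 17, 243] [ 0.472  -0.1558  0.12  ]
blue side [392.7 209.9] [386, 205, 15, 11, 132] [ 0.4734 -0.1563  0.118 ]
green top [392.3 186.2] [383, 177, 20, 19, 297] [ 0.6571 -0.0892  0.112 ]
green side [304.7 211.8] [297, 207, 17, 11, 149] [ 0.6584 -0.0875  0.112 ]
predicted side pix of amber top-est [[283.42947565 323.97126201]]
{'top': array([0.36, 0.04, 1.  ]), 'side': array([0.25, 0.72, 0.52])}
```

View pics/crop.png

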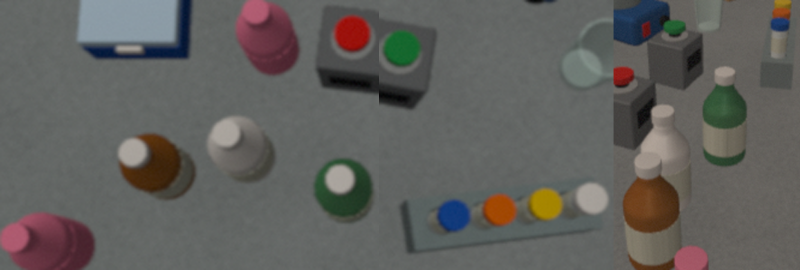

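The crop confirms the picks: the brown bottle with the white cap, the blue cap at the left end of the rack, and the green button. Both cameras agree on each to within about 5 mm. A pipette stand lies near the start pose, so I'll locate it before moving.

Run:
```python
from h import *
t=manip.snapshot("top");s=manip.snapshot("side")
for z in(0,.02): print(z,[onplane(t,q,z).round(3)[:2].tolist() for q in[(607,378),(640,280)]],[onplane(s,q,z).round(3)[:2].tolist() for q in[(405,180),(485,193),(500,175),(440,165)]])
# stand top bar side: left (425,103) right (500,110)
for z in(.2,.25,.3,.35): print(z,[onplane(s,q,z).round(3)[:2].tolist() for q in[(425,103),(500,110)]])
print("start tcp in side",proj(s,[[.186,-.649,.231],[.186,-.649,0]]).round(), "top",proj(t,[[.186,-.649,.231]]).round())
w=manip.snapshot("wrist");save(w,"w1.png")
```

```text
0 [[0.317, -0.583], [0.533, -0.663]] [[0.569, -0.669], [0.309, -0.643], [0.279, -0.831], [0.49, -0.868]]
0.02 [[0.318, -0.571], [0.529, -0.649]] [[0.557, -0.615], [0.307, -0.59], [0.278, -0.772], [0.48, -0.807]]
0.2 [[0.582, -0.955], [0.318, -0.911]]
0.25 [[0.53, -0.692], [0.307, -0.656]]
0.3 [[0.477, -0.43], [0.296, -0.4]]
0.35 [[0.425, -0.168], [0.284, -0.145]]
start tcp in side [[545. 120.]
 [528. 198.]] top [[746. 487.]]
```

View pics/w1.png

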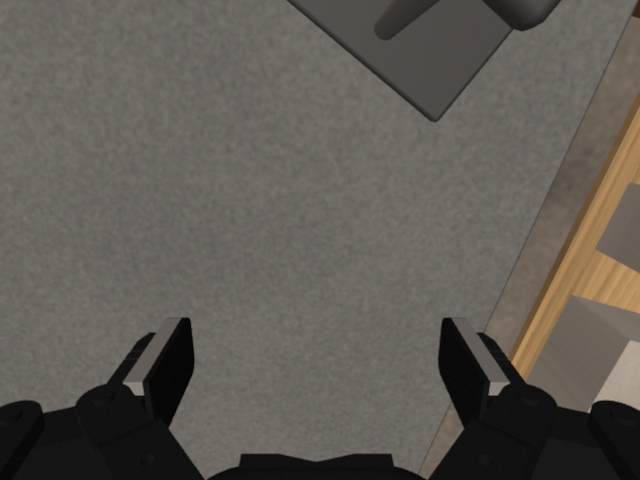

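The stand's base covers x 0.28 to 0.55 with y below -0.58 (the wrist view shows its corner at (435,120)). I'll move straight along +y first to get away from it, closing the fingers on the way.

Emit:
drive_tool:
  commands: [0, 0, 40, 10, 0, 0, 0, 80, 20, 0, 0, 0, 120, 30, 0, 0, 0, 160, 40, 0, 0, 0, 200, 50, 0, 0, 20, 240, 50, 0, 0, 45, 280, 50, 0, 0, 75, 320, 50, 0, 0, 105, 360, 50, 0, 0, 135, 400, 50, 0]

```text
clock: 2.85
eef_pos: [0.3219, -0.247, 0.2817]
tool_rot: [1.001, 1.327, -1.001]
contact_force: [0.6, -0.2, 0.5]
width: 0.002
```

Emit:
drive_tool:
  commands: [0, 15, 45, 0, 0, 0, 30, 90, 0, 0, 0, 45, 135, 0, 0, 0, 60, 180, 0, 0, 0, 75, 225, 0, 0, 0, 90, 270, 0, 0, 0, 105, 315, 0, 0, 0, 120, 360, 0, 0, 0, 135, 405, 0, 0, 0, 150, 450, 0, 0]

```text
clock: 3.85
eef_pos: [0.4715, 0.2035, 0.2815]
tool_rot: [1.001, 1.328, -1.0]
contact_force: [1.2, -0.4, 0.5]
width: 0.001
```

Emit:
drive_tool:
  commands: [0, 5, 40, 0, 0, 0, 10, 80, 0, 0, 0, 15, 110, 0, 0, 0, 17, 124, 0, 0, 0, 17, 124, -20, 0, 0, 17, 124, -40, 0, 0, 17, 124, -55, 0, 0, 17, 124, -60, 0, 0, 17, 124, -60, 0, 0, 17, 124, -60, 0]

```text
clock: 4.85
eef_pos: [0.4887, 0.3252, 0.2224]
tool_rot: [1.002, 1.328, -1.0]
contact_force: [-1.0, -0.4, -0.4]
width: -0.002
```

```bash
cat >> h.py <<'E'
def wproj(p,s,X):
    R=cv2.Rodrigues(np.array(s["tool_rot"],float))[0]; H=np.array(p["hand_eye"]); 
    t=R.T@(np.array(X)-np.array(s["eef_pos"])); c=np.linalg.inv(H)@np.append(t,1); q=np.array(p["camera_matrix"])@c[:3]; return q[:2]/q[2]
E
python3 - <<'E'
from h import *
s=manip.read_state();p=manip.snapshot("wrist");im=p["pixels"].copy()
for X in([.488,.325,.15],s["eef_pos"],[.505,.325,.15],[.488,.342,.15]):
    q=wproj(p,s,X);print(q.round()); 
    if np.all(abs(q)<2000): cv2.circle(im,tuple(int(v) for v in q),4,(255,0,255),-1)
cv2.imwrite("pics/w2.png",im[:,:,::-1])
E
```

```text
[315. 255.]
[314. 320.]
[323. 225.]
[284. 246.]
```

View pics/w2.png

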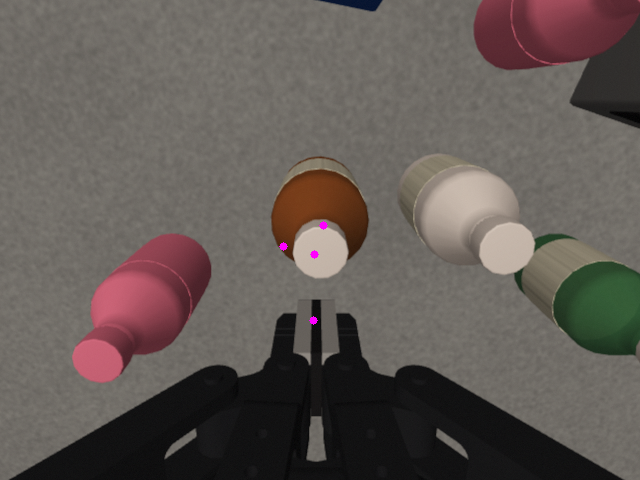

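The amber cap's top face sits at (321,250), with the estimate projecting to (315,255), so it is off by about (+3,-2) mm. I'll correct that, go down to about 22 mm above the cap and hold.

Emit:
drive_tool:
  commands: [0, 3, -2, -15, 0, 0, 3, -2, -30, 0, 0, 3, -2, -42, 0, 0, 3, -2, -48, 0, 0, 3, -2, -48, 0, 0, 3, -2, -48, 0, 0, 3, -2, -48, 0, 0, 3, -2, -48, 0, 0, 3, -2, -48, 0, 0, 3, -2, -48, 0]

```text
clock: 5.9
eef_pos: [0.4915, 0.3233, 0.1735]
tool_rot: [1.001, 1.329, -1.0]
contact_force: [0.1, -0.2, -0.2]
width: 0.001
```

Emit:
drive_tool:
  commands: [0, 0, 0, 0, 0, 0, 0, 0, 0, 0, 0, 0, 0, 0, 0, 0, 0, 0, 0, 0, 0, 0, 0, 0, 0, 0, 0, 0, 0, 0, 0, 0, 0, 0, 0, 0, 0, 0, 0, 0, 0, 0, 0, 0, 0, 0, 0, 0, 0, 0]

```text
clock: 6.9
eef_pos: [0.4914, 0.3232, 0.1733]
tool_rot: [1.001, 1.329, -1.001]
contact_force: [0.7, 0.1, -0.0]
width: 0.004
```

Emit:
drive_tool:
  commands: [0, 0, 0, 0, 0, 0, 0, 0, 0, 0, 0, 0, 0, 0, 0, 0, 0, 0, 0, 0, 0, 0, 0, 0, 0, 0, 0, 0, 0, 0, 0, 0, 0, 0, 0, 0, 0, 0, 0, 0, 0, 0, 0, 0, 0, 0, 0, 0, 0, 0]

```text
clock: 7.9
eef_pos: [0.4914, 0.3233, 0.1733]
tool_rot: [1.001, 1.329, -1.001]
contact_force: [0.4, 0.1, 0.7]
width: -0.002
```

Emit:
drive_tool:
  commands: [0, 0, 0, 0, 0, 0, 0, 0, 0, 0, 0, 0, 0, 0, 0, 0, 0, 0, 0, 0, 0, 0, 0, 0, 0, 0, 0, 0, 0, 0, 0, 0, 0, 0, 0, 0, 0, 0, 0, 0, 0, 0, 0, 0, 0, 0, 0, 0, 0, 0]

```text
clock: 8.9
eef_pos: [0.4914, 0.3232, 0.1733]
tool_rot: [1.001, 1.329, -1.001]
contact_force: [-0.4, 1.0, -0.6]
width: -0.004
```

Run:
```python
from h import *
s=manip.read_state();p=manip.snapshot("wrist");q=manip.snapshot("side")
print(s["clock"],np.round(s["eef_pos"],4))
cv2.imwrite("pics/c2.png",np.hstack([cv2.resize(p["pixels"],(400,300)),cv2.resize(q["pixels"][230:430,180:447],(400,300))])[:,:,::-1])
```

```text
8.9 [0.4914 0.3232 0.1733]
```

View pics/c2.png

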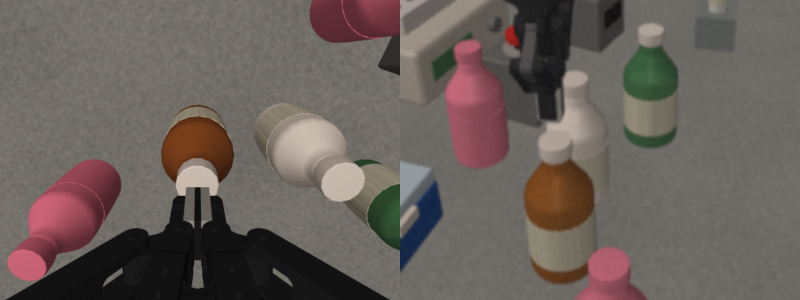

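The wrist and side views show the fingertips over the middle of the amber cap with a gap of about 20 mm. They were held there for more than 3 s. I'll rise and go to the blue cap.

Emit:
drive_tool:
  commands: [0, 0, 0, 40, 0, 0, 0, 0, 80, 0, 0, 0, -40, 85, 0, 0, 0, -85, 85, 0, 0, 0, -130, 85, 0, 0, 0, -175, 85, 0, 0, 0, -220, 85, 0, 0, -5, -265, 85, 0, 0, -10, -310, 85, 0, 0, -15, -355, 85, 0]

```text
clock: 10.0
eef_pos: [0.4758, -0.0334, 0.2585]
tool_rot: [1.001, 1.328, -1.0]
contact_force: [1.4, 0.6, 0.6]
width: -0.003
```

Emit:
drive_tool:
  commands: [0, -2, -45, 0, 0, 0, -4, -85, 0, 0, 0, -4, -115, 0, 0, 0, -4, -124, 0, 0, 0, -4, -124, -20, 0, 0, -4, -124, -40, 0, 0, -4, -124, -58, 0, 0, -4, -124, -58, 0, 0, -4, -124, -58, 0, 0, -4, -124, -58, 0]

```text
clock: 11.0
eef_pos: [0.4728, -0.1556, 0.2016]
tool_rot: [1.001, 1.327, -1.0]
contact_force: [0.7, -0.4, 0.9]
width: -0.0
```

Run:
```python
from h import *
s=manip.read_state();p=manip.snapshot("wrist");im=p["pixels"].copy()
print(s["clock"],np.round(s["eef_pos"],4))
a=p["pixels"].astype(int);m=((a[...,2]>a[...,0]+60)&(a[...,2]>a[...,1]+40)).astype(np.uint8);print(cv2.connectedComponentsWithStats(m)[2][1:].tolist()[:6])
for X in([.4725,-.156,.125],[.4895,-.156,.125],[.4725,-.139,.125]):
    q=wproj(p,s,X);print(q.round()); cv2.circle(im,tuple(int(v) for v in q),3,(255,0,255),-1)
cv2.imwrite("pics/w3.png",im[:,:,::-1])
```

```text
11.0 [ 0.4728 -0.1556  0.2016]
[[289, 216, 60, 64, 2973]]
[315. 251.]
[324. 223.]
[285. 243.]
```

View pics/w3.png

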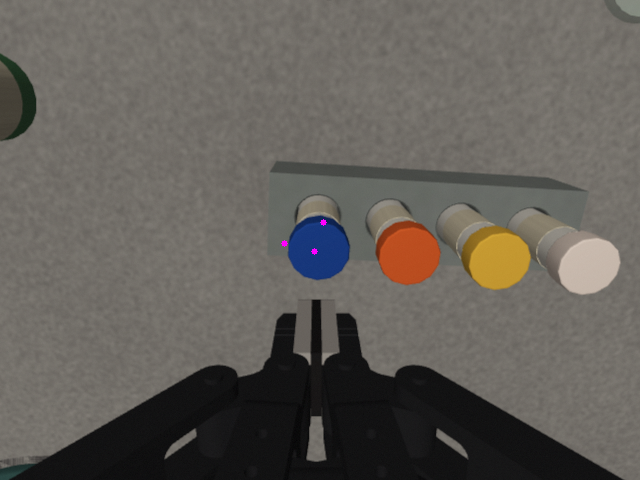

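The blue top face is centred at (319,248), with the estimate at (315,251), so about (+1,-2) mm off. I'll descend to about 22 mm above it and hold.

Emit:
drive_tool:
  commands: [0, 1, -2, -20, 0, 0, 1, -2, -35, 0, 0, 1, -2, -47, 0, 0, 1, -2, -53, 0, 0, 1, -2, -53, 0, 0, 1, -2, -53, 0, 0, 1, -2, -53, 0, 0, 1, -2, -53, 0, 0, 1, -2, -53, 0, 0, 1, -2, -53, 0]

```text
clock: 12.05
eef_pos: [0.4734, -0.1578, 0.1475]
tool_rot: [1.001, 1.328, -1.001]
contact_force: [0.3, -0.6, 0.5]
width: 0.002
```

Emit:
drive_tool:
  commands: [0, 0, 0, 0, 0, 0, 0, 0, 0, 0, 0, 0, 0, 0, 0, 0, 0, 0, 0, 0, 0, 0, 0, 0, 0, 0, 0, 0, 0, 0, 0, 0, 0, 0, 0, 0, 0, 0, 0, 0, 0, 0, 0, 0, 0, 0, 0, 0, 0, 0]

```text
clock: 13.05
eef_pos: [0.4734, -0.1578, 0.1473]
tool_rot: [1.001, 1.329, -1.001]
contact_force: [-0.7, 0.7, 0.3]
width: -0.002
```

Emit:
drive_tool:
  commands: [0, 0, 0, 0, 0, 0, 0, 0, 0, 0, 0, 0, 0, 0, 0, 0, 0, 0, 0, 0, 0, 0, 0, 0, 0, 0, 0, 0, 0, 0, 0, 0, 0, 0, 0, 0, 0, 0, 0, 0, 0, 0, 0, 0, 0, 0, 0, 0, 0, 0]

```text
clock: 14.05
eef_pos: [0.4734, -0.1578, 0.1473]
tool_rot: [1.001, 1.329, -1.001]
contact_force: [-0.3, 0.3, 0.3]
width: -0.002
```

Emit:
drive_tool:
  commands: [0, 0, 0, 0, 0, 0, 0, 0, 0, 0, 0, 0, 0, 0, 0, 0, 0, 0, 0, 0, 0, 0, 0, 0, 0, 0, 0, 0, 0, 0, 0, 0, 0, 0, 0, 0, 0, 0, 0, 0, 0, 0, 0, 0, 0, 0, 0, 0, 0, 0]

```text
clock: 15.05
eef_pos: [0.4734, -0.1578, 0.1473]
tool_rot: [1.001, 1.329, -1.001]
contact_force: [-0.3, -0.2, 0.1]
width: -0.003
```

Run:
```python
from h import *
s=manip.read_state();p=manip.snapshot("wrist");q=manip.snapshot("side")
print(s["clock"],np.round(s["eef_pos"],4))
cv2.imwrite("pics/c3.png",np.hstack([cv2.resize(p["pixels"],(400,300)),cv2.resize(q["pixels"][150:270,300:460],(400,300))])[:,:,::-1])
```

```text
15.05 [ 0.4734 -0.1578  0.1473]
```

View pics/c3.png

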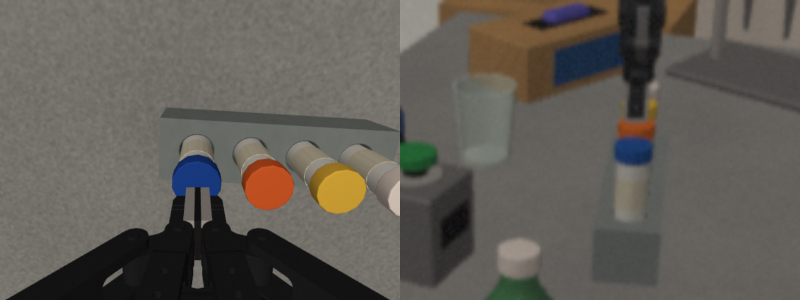

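The fingertips are centred over the blue cap with a gap of about 20 mm, held for more than 3 s. Now to the green button.

Emit:
drive_tool:
  commands: [0, 0, 0, 40, 0, 0, 0, 0, 70, 0, 0, 40, 15, 70, 0, 0, 80, 30, 70, 0, 0, 120, 45, 70, 0, 0, 160, 60, 70, 0, 0, 184, 69, 60, 0, 0, 184, 69, 40, 0, 0, 184, 69, 40, 0, 0, 184, 69, 40, 0]

```text
clock: 16.15
eef_pos: [0.6571, -0.0889, 0.1874]
tool_rot: [1.0, 1.329, -1.001]
contact_force: [-0.4, -0.5, 0.3]
width: -0.002
```

Run:
```python
from h import *
s=manip.read_state();p=manip.snapshot("wrist");im=p["pixels"].copy()
print(s["clock"],np.round(s["eef_pos"],4))
a=p["pixels"].astype(int);m=((a[...,1]>a[...,0]+50)&(a[...,1]>a[...,2]+40)).astype(np.uint8);print(cv2.connectedComponentsWithStats(m)[2][1:].tolist()[:6])
for X in([.657,-.0885,.116],[.674,-.0885,.116],[.657,-.0715,.116]):
    q=wproj(p,s,X);print(q.round()); cv2.circle(im,tuple(int(v) for v in q),3,(255,0,255),-1)
cv2.imwrite("pics/w4.png",im[:,:,::-1])
```

```text
16.15 [ 0.6571 -0.0889  0.1874]
[[282, 212, 76, 76, 4420]]
[314. 254.]
[323. 224.]
[283. 246.]
```

View pics/w4.png

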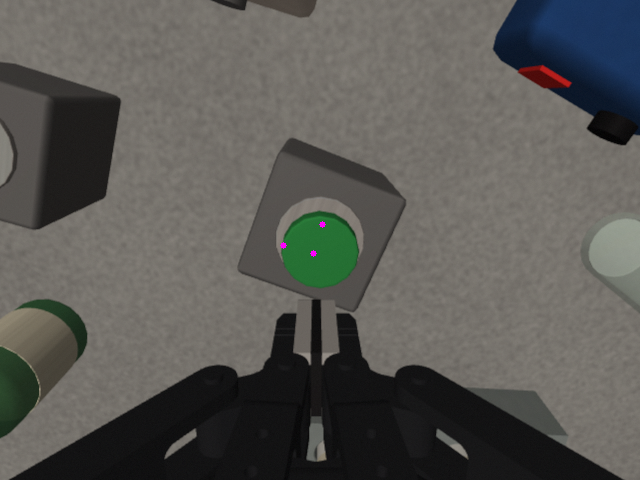

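The green button's centre is at (320,251), and I'm off by about (+1,-3) mm. I'll descend in steps, watching the force.

Emit:
drive_tool:
  commands: [0, 1, -3, -20, 0, 0, 1, -3, -40, 0, 0, 1, -3, -55, 0, 0, 1, -3, -65, 0, 0, 1, -3, -68, 0, 0, 1, -3, -70, 0, 0, 1, -3, -72, 0, 0, 1, -3, -74, 0, 0, 1, -3, -75, 0, 0, 1, -3, -75, 0]

```text
clock: 17.2
eef_pos: [0.6587, -0.0918, 0.1127]
tool_rot: [1.001, 1.328, -1.0]
contact_force: [1.5, 0.2, 1.9]
width: 0.002
```

Emit:
drive_tool:
  commands: [0, 0, 0, -1, 0, 0, 0, 0, -2, 0, 0, 0, 0, -3, 0, 0, 0, 0, -4, 0, 0, 0, 0, -4.5, 0, 0, 0, 0, -5, 0, 0, 0, 0, -5, 0, 0, 0, 0, -5, 0, 0, 0, 0, -5, 0, 0, 0, 0, -5, 0]

```text
clock: 18.2
eef_pos: [0.6585, -0.0918, 0.108]
tool_rot: [1.001, 1.328, -1.0]
contact_force: [-0.3, 0.0, 8.7]
width: -0.001
```

Emit:
drive_tool:
  commands: [0, 0, 0, -0.5, 0, 0, 0, 0, -1, 0, 0, 0, 0, -1.5, 0, 0, 0, 0, -1.5, 0, 0, 0, 0, -1.5, 0, 0, 0, 0, -1.5, 0, 0, 0, 0, -1.5, 0, 0, 0, 0, -1.5, 0, 0, 0, 0, -1.5, 0, 0, 0, 0, -1.5, 0]

```text
clock: 19.2
eef_pos: [0.6586, -0.0918, 0.1079]
tool_rot: [1.001, 1.327, -1.0]
contact_force: [-6.7, -0.1, 19.3]
width: -0.002
```

The tool stopped at z = 0.108 while the force rose to 19 N, so the button is on its end stop. I'll lift off and move clear.

Emit:
drive_tool:
  commands: [0, 0, 0, 5, 0, 0, 0, 0, 20, 0, 0, 0, 0, 50, 0, 0, 0, 0, 90, 0, 0, 0, 0, 120, 0, 0, -40, 0, 140, 0, 0, -80, 0, 140, 0, 0, -110, 0, 140, 0, 0, -120, 0, 140, 0, 0, -120, 0, 140, 0]

```text
clock: 20.2
eef_pos: [0.5377, -0.0918, 0.2468]
tool_rot: [1.001, 1.327, -1.0]
contact_force: [0.6, -0.3, 0.8]
width: -0.0
```

Run:
```python
from h import *
s=manip.read_state();p=manip.snapshot("wrist");q=manip.snapshot("side")
print(s["clock"],np.round(s["eef_pos"],4),s["contact_force"])
cv2.imwrite("pics/c4.png",np.hstack([cv2.resize(p["pixels"],(400,300)),cv2.resize(q["pixels"][180:300,220:380],(400,300))])[:,:,::-1])
```

```text
20.2 [ 0.5377 -0.0918  0.2468] [ 0.61126916 -0.29472679  0.82463701]
```

View pics/c4.png

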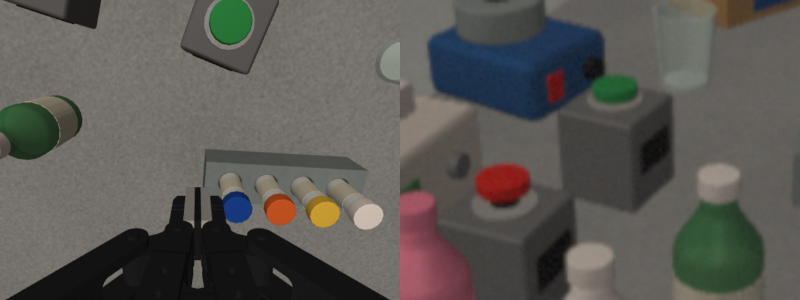

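The green button sits visibly lower than the red one, everything is upright, and the arm is clear.

```bash
python3 -c "
from bench import manip
manip.job_done()"
```

```text
the job is handed in; nothing more can be done
```

I ran the full point-and-check and handed the job in at about 20 s on the clock; no verdict is reported.

- **Amber cap:** With the gripper shut and pointing down, I held the fingertips about 23 mm above the middle of the cap for more than 3 s.
- **Blue cap:** I did the same above the blue-capped tube, about 22 mm up, again for more than 3 s.
- **Green button:** I pushed it down until the tool stopped at z = 0.108 m and the force rose to 19 N, which means it reached its end stop. I then lifted off and moved clear.

**Last checks:** In the final pictures the green button stays down and the red one is up. The tubes and the bottles in view are upright. The amber bottle and tip box were out of frame. The force readings were at noise level (about 1 N or less) except while pressing the button. The camera position estimates agreed to within about 5 mm and were corrected from the wrist view; no check failed.

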